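Hold the wheel-head collar on the flat of the potter's wheel shaft

ROBOT

A 6-joint arm with a two-finger parallel gripper is mounted at the origin on a cart in front of the work surface, level with it; the furniture and walls round the work are solid. World frame = base frame: x ahead of the robot, y to its left, z up, the work surface at z = 0. Lengths are in m, angles in rad, forces in N, time in s.
With the tool pointing down it reaches from about 0.225 to 0.875 m from the base axis. Payload 3.4 kg.
Tool frame: the origin (TCP) lies at the very end of the fingers, on their centre line; the grasp point (between the pads) lies behind it (manip.grasp_offset is the z of the grasp point in the tool frame, in m); z points along the fingers, y is the line along which they close (so a half turn about z gives the same grasp; the last joint's range is limited). The gripper opens to 85 mm and grips with 20 to 120 N. Pads are 22 mm wide; open, the fingers measure 114 mm over their backs; the gripper's body (76 mm by 85 mm) begins 54 mm behind the grasp point. The pads swing forward as they close: fully open they stand 13 mm farther back than shut.
Start: joints at [1.083, 0.276, 1.505, -0, 1.361, -0.121], TCP at [0.206, 0.537, 0.231] pointing down, gripper open.
Joint ranges: [-2.89, 2.89], [-0.75, 2.08], [0.22, 2.7], [-1.18, 4.32], [0.11, 2.71], [-2.7, 2.7]. Speed limits (rad/s): [2.57, 2.57, 3.14, 3.14, 3.14, 3.14].

INTERFACE

Orientations are given as a unit quaternion [w, x, y, z].
In Python, from rig import manip gives the robot as it stands.
- The arm moves only by the shell command python3 -m pendant 'ROWS' [FORCE]. ROWS is JSON, a list of rows, each an object of numbers: "dx", "dy", "dz": the shift along the tool's x, y, z in m; "rx", "ry", "rz": the turn, a rotation vector about the tool's x, y, z in degrees; "hand": the finger opening in m, from 0 to 0.0854. In form: [{"dx": .., "dy": .., "dz": .., "rx": .., "ry": .., "rz": .., "hand": ..}, ...]. A call has 1 to 12 rows; each row shifts and turns the commanded pose from where the row before left it, along the tool's axes as they then stand; what a row does not reach is not made up. A row lasts 1/12 s, in which the tool goes at most 41.7 mm and 7.16 degrees, less where a joint would pass 70% of its speed; a pose out of reach is approached as far as the arm can. A call is refused whole if a number of a shift passes 0.0417 or a number of a turn 7.16, either way. A call with a gripper value outside its range is refused whole. The fingers move at their own pace and stop on an object; FORCE is the grip in N (left out, the last holds). Time passes only in rows, so rows that do not move let the fingers close. It gives the time, the measured TCP pose, the force, the opening and the grip force at its end, in the units of the state.
- manip.get_state(): the state, without advancing time (a new reading comes with each control period).
- manip.get_image(name): name is "scene" or "top"; returns a dict with "frame" (480x640x3 uint8, red, green, blue), "fx", "fy", "cx", "cy" (pixels), "position" and "attitude" of the camera in the world. Camera axes: x right, y up, looking along -z (the intrinsics and any distortion apply to the point x, -y, -z); pixel columns grow to the right and rows downward; lengths in m; the calibration is good to about 2 mm. A picture is of the moment at which its call begins. There is no depth.
- manip.sign_off(): hands the job in; it is judged then, once.
The state is a dict: "clock": time; "qpos": joint angles; "qd": joint speeds; "effort": joint torques, N m; "position": TCP position; "ee_rot": TCP orientation; "contact_force": force on the tool from outside, world axes, zero at the start; "moment": the same for the moment, N m; "width": finger opening in m; "gripper_force": force on a finger pad.
Only numpy, scipy, OpenCV 4.12 (cv2) and the standard library are available. Lean on these libraries where they do the work, as an engineer would, in place of code of your own. Each camera call takes 0.05 s, during which the arm holds its last target. There are 200 camera calls.

TASK

The wheel head is off the small potter's wheel. First turn the bare shaft with the fingers until its flat faces straight to the front of the wheel (the side with the knob and switch), where I can get at it with the hex key; then fit the loose steel collar over the shaft with its screw square on that flat, and hold the collar there in the gripper with its top face flush with the end of the shaft. Finish while still holding it up there, without letting go, so that I can tighten the screw, and do not disturb the pot, the hex key or the wooden tool beside the wheel.

Things in the scene. Friction and masses are not known exactly. Their poses are not given: they have to be found in the camera images.
- wheel: Fixed potter's wheel, wheel head off: blue-green housing 190 x 190 mm, deck 75 mm above table. Origin on the table under the shaft axis, z up; -x points to its front (black panel, knob, red switch). On the deck's rear (+x) half stands a half-round splash wall, inside radius 87 mm about the shaft, rim 124 mm above table. Round the shaft a boss of radius 26 mm rises 7 mm from the deck.
- shaft_end (a point): Centre of the upper end of the upright steel shaft, 130 mm above table; turns with it. Shaft 24 mm thick, 48 mm clear of the boss, one flat along its whole length 8 mm from the axis (20 mm across the flat, 18 mm wide), end chamfered 2 mm. The flat faces this frame's -x; z up. It turns endlessly either way with 0.12 N m friction and stays where left.
- shaft_flat (a point): Point in the middle of the width of the shaft's flat, 8 mm from the axis and 12 mm below the shaft's end; same axes as shaft_end.
- collar: Loose round steel collar, 50 mm outside, bore 27 mm, 24 mm high, about 0.24 kg, flat on the table right of the wheel. Origin: centre of underside, z up. A black screw points out along -x at half height, its 13 mm head reaching 33.5 mm from the centre; its 6 mm tip stands 3.5 mm into the bore, so the collar passes the shaft's end only with the screw over the flat, within about 25 degrees.
- collar_screw (a point): Centre of the outer face of the collar's screw head, 33.5 mm from the collar's centre along its -x axis, 12 mm above its underside; axes as the collar's.
- collar_top (a point): Centre of the collar's upper face, 24 mm above its underside; axes as the collar's.
- white_pot: Small loose white pot, 68 mm wide and 40 mm high, standing behind the wheel; origin under its centre. Leave it alone.
- hex_key: Loose black L-shaped hex key, long leg 90 mm, lying on the table in front of the wheel; origin near the middle of its long leg. Leave it alone.
- wood_tool: Loose flat wooden modelling tool, about 80 x 12 x 8 mm, lying to the left of the wheel; origin under its middle. Leave it alone.
Things that resemble listed ones, but are neither listed nor needed, are in the scene too. Of the things shaped like the collar, the steel one is meant.

How it is judged:
On the way:
1. the bare shaft has been turned until its flat faces the front of the wheel (within 15 degrees), the collar not yet on it (x of shaft_flat in the frame of wheel below -0.004 m and y of shaft_flat in the frame of wheel between -0.00207 and 0.00207 m and horizontal distance between collar_top and shaft_end above 0.06 m), for 0.2 s.
At the end, for the whole second after the job is handed in: The shaft's flat faces the front of the wheel within 15 degrees; the collar is round the shaft and level, its screw over the flat within 12 degrees, its top face flush with the shaft's end within 4 mm (so nothing under it carries it), still, and gripped by the fingers with more than 2 N (x of shaft_flat in the frame of wheel below -0.004 m and y of shaft_flat in the frame of wheel between -0.00207 and 0.00207 m and x of collar_screw in the frame of shaft_end below -0.025 m and y of collar_screw in the frame of shaft_end between -0.007 and 0.007 m and horizontal distance between collar_top and shaft_end below 0.004 m and z of collar_top in the frame of shaft_end between -0.004 and 0.004 m and angle between collar's own z axis and vertical below 0.1 rad and linear speed of collar below 0.02 m/s and contact force between the fingers and collar above 2 N); the arm keeps its last pose, push and grip.
It fails at once if the white pot is moved more than 30 mm (distance of white_pot from where it was at the start of the episode above 0.03 m).
It fails at once if the hex key is moved more than 30 mm (distance of hex_key from where it was at the start of the episode above 0.03 m).
It fails at once if the wooden tool is moved more than 30 mm (distance of wood_tool from where it was at the start of the episode above 0.03 m).
It also fails if it takes over 72 s, if anything falls off the work surface, if the arm or the gripper's body presses on something with over 40 N, if the wrist force passes 120 N, or if a joint passes its speed limit or range.

## Working session

There is one attempt and no reset: what is moved stays moved. The work goes in short steps, Python scripts to look and compute and a shell command to move; the robot and the scene stay as the last step left them, time stands still between calls to the robot, and variables do not carry over. Pictures are saved under pics/ and viewed, at most 10 in all, crops included, and the job is handed in when it is done.

```bash
ls; mkdir -p pics; python3 - <<'E'
from rig import manip
import cv2
print(manip.get_state(), manip.grasp_offset)
for n in("scene","top"):
    d=manip.get_image(n); cv2.imwrite(f"pics/{n}0.png",d["frame"][:,:,::-1])
    print({k:v for k,v in d.items() if k!="frame"})
E
```

```text
pics
{'clock': 0.0, 'qpos': array([ 1.08301428e+00,  2.76604032e-01,  1.50613717e+00,  7.78782797e-06,
        1.36070065e+00, -1.21009531e-01]), 'qd': array([-1.56316268e-03,  9.15623316e-04, -6.15491108e-04,  3.58767991e-04,
        1.18833999e-06, -1.04588558e-03]), 'effort': array([-4.02146525e-04, -4.16752017e+01, -2.45805538e+01,  1.11722516e-04,
        1.09579720e-02, -9.82318141e-06]), 'position': array([0.20595497, 0.53628214, 0.23043295]), 'ee_rot': array([-2.80749696e-04,  1.82360812e-01,  9.83231244e-01, -8.80950281e-04]), 'contact_force': array([-0.43418336,  0.87097471,  0.14908158]), 'moment': array([-0.01833527, -0.0382415 , -0.0035831 ]), 'gripper_force': 0.0, 'width': 0.08511062998182733} -0.0187
{'fx': 544.4044449335667, 'fy': 544.4044449335667, 'cx': 314.2962258678665, 'cy': 245.55574693968387, 'position': array([ 0.08127227, -0.74934211,  1.04996745]), 'attitude': array([ 0.88283978,  0.30751416, -0.11773367, -0.33491452])}
{'fx': 492.3910349357878, 'fy': 492.3910349357878, 'cx': 323.14187367400837, 'cy': 238.02178101148812, 'position': array([ 0.42901886, -0.1994988 ,  1.12978942]), 'attitude': array([-0.69559495, -0.06425521,  0.04256113,  0.71428809])}
```

View pics/scene0.png

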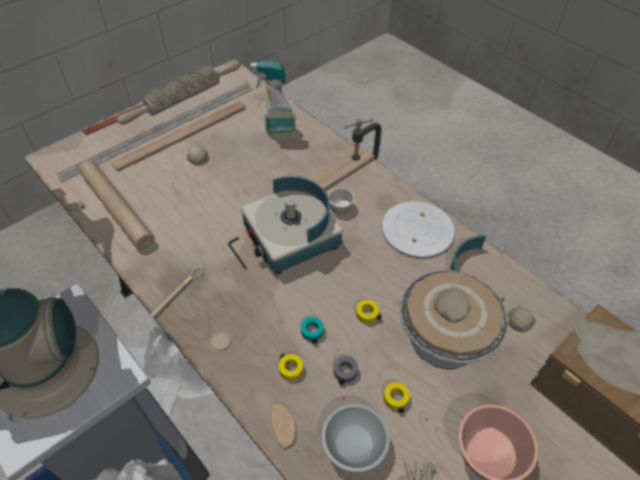

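View pics/top0.png

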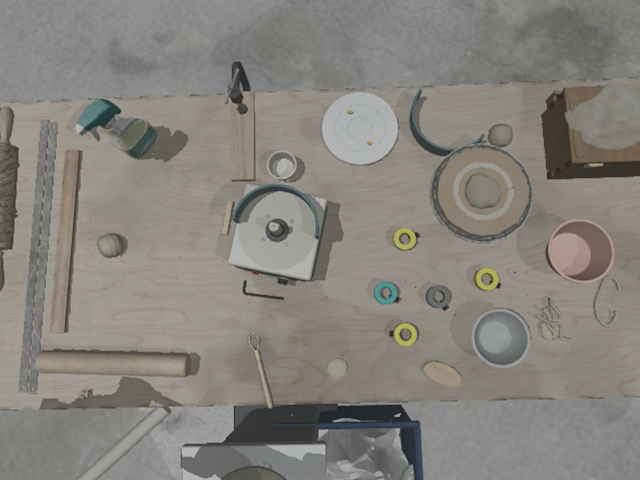

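The scene view shows the wheel at about (290,225), with its front (knob and switch) toward lower left. The steel collar is at (345,368). In the top view the shaft is at (277,229), the steel collar at (438,296) with its screw downward, the hex key at (262,292), the tool at (228,217) and the pot at (281,165).

```bash
cat > h.py <<'E'
import numpy as np, cv2
from scipy.spatial.transform import Rotation as R
def rot(q): return R.from_quat(np.roll(q,-1)).as_matrix()
def ray(d,u,v):
    r=np.array([(u-d["cx"])/d["fx"],-(v-d["cy"])/d["fy"],-1.]); return rot(d["attitude"])@r
def onz(d,u,v,z):
    r=ray(d,u,v); p=d["position"]; return p+r*(z-p[2])/r[2]
def pix(d,P):
    c=rot(d["attitude"]).T@(np.array(P)-d["position"]); return np.array([d["cx"]-d["fx"]*c[0]/c[2],d["cy"]+d["fy"]*c[1]/c[2]])
E
python3 - <<'E'
from rig import manip
from h import *
d=manip.get_image("top");s=manip.get_image("scene")
t=d["frame"][:,:,::-1];q=s["frame"][:,:,::-1]
def crop(i,u,v,w,k): return cv2.resize(i[v-w:v+w,u-w:u+w],(k,k),interpolation=cv2.INTER_CUBIC)
a=np.hstack([crop(t,277,233,50,400),crop(t,277,229,15,400)])
b=np.hstack([crop(t,438,297,20,200),crop(q,291,212,20,200),crop(q,345,368,22,200),crop(q,256,248,20,200)])
cv2.imwrite("pics/c1.png",np.vstack([a,b]))
print("shaft",onz(d,277,229,.13),onz(s,291,208,.13),"collar",onz(d,438,296,.024), onz(s,345,366,.024))
E
```

```text
shaft [ 0.60343095 -0.07563685  0.13      ] [ 0.60026806 -0.08704375  0.13      ] collar [ 0.46069875 -0.41894165  0.024     ] [ 0.46155594 -0.41845518  0.024     ]
```

View pics/c1.png

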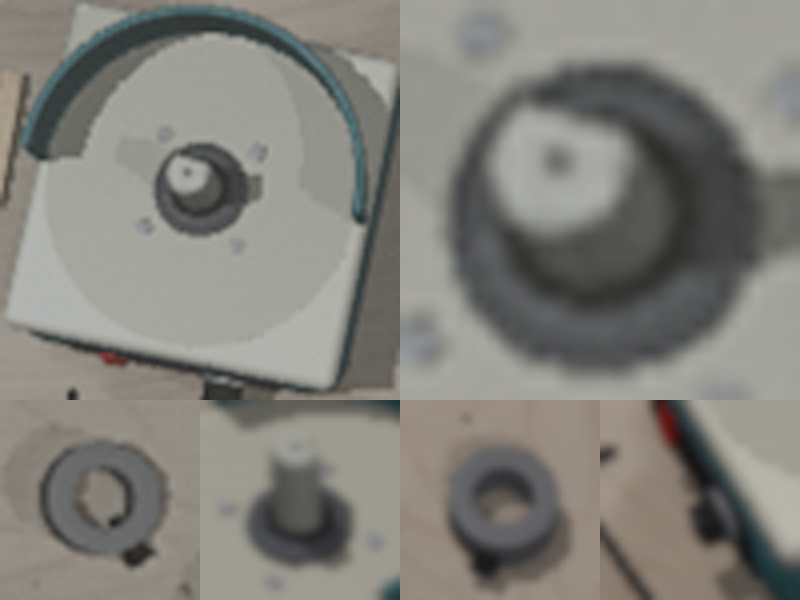

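The crop puts the shaft's top face hole near top-view (273.8,225.9). Its flat chord appears on the upper right, so the flat faces roughly the rear. The deck front edge runs (229,263.5) to (311,280), and the collar screw points to the lower right. I'll refine these numerically.

```bash
python3 - <<'E'
from rig import manip
from h import *
d=manip.get_image("top");s=manip.get_image("scene")
t=d["frame"]; g=cv2.cvtColor(t,cv2.COLOR_RGB2GRAY).astype(float)
# deck front edge: steepest drop in gray down columns
def edge(cols,r0,r1):
    P=[]
    for u in cols:
        c=g[r0:r1,u]; dd=-(np.diff(c)); k=dd.argmax(); 
        w=dd[max(0,k-2):k+3].clip(0); P.append((u,r0+.5+max(0,k-2)+(w*np.arange(len(w))).sum()/w.sum()))
    return np.array(P)
P=edge([235,238,241,244,262,265,268,271,294,297,300,303,306],257,290)
W=np.array([onz(d,u,v,.075) for u,v in P]); 
l=cv2.fitLine(W[:,:2].astype(np.float32),cv2.DIST_HUBER,0,.002,.001).ravel(); print("front edge",l,np.degrees(np.arctan2(l[1],l[0])))
n=np.array([-l[1],l[0]]); print("resid mm",((W[:,:2]-l[2:])@n*1000).round(1))
for Z in (.13,):
  print("top hole",onz(d,273.8,225.9,Z),"scene",onz(s,289.6,202,Z),"front-edge dist",[abs((onz(d,273.8,225.9,Z)[:2]-l[2:])@n)])
# boss dark ring in top view, z .082
# shaft top face
x0,y0,w=262,214,24
c=cv2.resize(t[y0:y0+w,x0:x0+w],None,fx=10,fy=10,interpolation=cv2.INTER_CUBIC)
gg=cv2.cvtColor(c,cv2.COLOR_RGB2GRAY)
for th in(135,150,165):
    m=(gg>th).astype(np.uint8);k,lab,st,ce=cv2.connectedComponentsWithStats(m)
    i=lab[int((225.9-y0)*10)+25,int((273.8-x0)*10)-25]
    mm=(lab==i).astype(np.uint8); cn=max(cv2.findContours(mm,0,2)[0],key=cv2.contourArea)
    (cu,cv_),r=cv2.minEnclosingCircle(cn); print(th,st[i],"area",cv2.contourArea(cn)/100,"circ",(cu-4.5)/10+x0,(cv_-4.5)/10+y0,r/10)
    f=cn[:,0]-[cu,cv_]; a=np.degrees(np.arctan2(f[:,1],f[:,0])); rr=np.hypot(*f.T)/10
    print([(A,round(rr[np.abs((a-A+180)%360-180)<8].mean(),1)) for A in range(-180,180,20)])
# collar
for nm,D,u,v in(("top",d,438,296),("scene",s,345,367)):
    F=D["frame"][v-22:v+22,u-22:u+22]; F=cv2.resize(F,None,fx=5,fy=5,interpolation=cv2.INTER_CUBIC)
    h=cv2.cvtColor(F,cv2.COLOR_RGB2HSV); 
    m=((h[...,1]<45)&(h[...,2]<165)&(h[...,2]>75)).astype(np.uint8); 
    cn=max(cv2.findContours(m,0,2)[0],key=cv2.contourArea); M=cv2.convexHull(cn); e=cv2.fitEllipse(M)
    cx,cy=[(e[0][i]-2)/5+(u-22,v-22)[i] for i in(0,1)]
    b=(h[...,2]<50).astype(np.uint8); k,lab,st,ce=cv2.connectedComponentsWithStats(b)
    print(nm,"ell",cx,cy,e[1][0]/5,e[1][1]/5,onz(D,cx,cy,.018),"black",[(st[i,4],ce[i]/5+[u-22,v-22], onz(D,*((ce[i]-2)/5+[u-22,v-22]),.012)) for i in range(1,k) if st[i,4]>40])
E
```

```text
front edge [ 0.22774976  0.9737197   0.5175653  -0.06101626] 76.835365
resid mm [-0.7 -0.  -0.2 28.   0.2  0.4  0.3  0.2  0.2  0.5 -0.7 -0.1 -1. ]
top hole [ 0.6101358 -0.0690578  0.13     ] scene [ 0.60987494 -0.07061116  0.13      ] front-edge dist [np.float64(0.09196916797284795)]
135 [  70   82   99   89 6374] area 65.215 circ 273.4975311279297 225.9 5.036770248413086
[(-180, np.float64(4.9)), (-160, np.float64(4.9)), (-140, np.float64(4.9)), (-120, np.float64(4.7)), (-100, np.float64(3.8)), (-80, np.float64(3.4)), (-60, np.float64(3.4)), (-40, np.float64(4.2)), (-20, np.float64(5.0)), (0, np.float64(4.7)), (20, np.float64(4.7)), (40, np.float64(4.7)), (60, np.float64(4.5)), (80, np.float64(4.4)), (100, np.float64(4.7)), (120, np.float64(4.9)), (140, np.float64(4.9)), (160, np.float64(4.8))]
150 [  73   85   92   81 5148] area 55.805 circ 273.48600006103516 225.85 4.709287643432617
[(-180, np.float64(4.6)), (-160, np.float64(4.6)), (-140, np.float64(4.6)), (-120, np.float64(4.3)), (-100, np.float64(3.5)), (-80, np.float64(3.0)), (-60, np.float64(3.1)), (-40, np.float64(3.7)), (-2
[... 344 characters left out ...]
float64(3.0)), (-160, np.float64(3.9)), (-140, np.float64(3.4)), (-120, np.float64(3.2)), (-100, np.float64(2.9)), (-80, np.float64(2.4)), (-60, np.float64(2.1)), (-40, np.float64(2.6)), (-20, np.float64(3.6)), (0, np.float64(3.5)), (20, np.float64(2.8)), (40, np.float64(3.5)), (60, np.float64(3.4)), (80, np.float64(3.3)), (100, np.float64(2.9)), (120, np.float64(3.5)), (140, np.float64(3.4)), (160, np.float64(3.5))]Traceback (most recent call last):
  File "<stdin>", line 35, in <module>
cv2.error: OpenCV(4.12.0) /io/opencv/modules/imgproc/src/shapedescr.cpp:361: error: (-201:Incorrect size of input array) There should be at least 5 points to fit the ellipse in function 'fitEllipseNoDirect'
```

Measured so far:
- **Shaft axis:** (0.610, -0.070), agreed by both views. It is 92 mm from the front edge, against 95 mm less the bevel.
- **Wheel front:** 166.8°.
- **Flat:** faces about -22°, so it needs about -171°. One grip across the flat (yaw about 69°) covers that.

Next I move over the shaft.

```bash
cat >> h.py <<'E'
def st(target=None,yaw=None):
    from rig import manip
    s=manip.get_state(); M=rot(s["ee_rot"]); 
    print("t",round(s["clock"],2),"tcp",s["position"].round(4),"yawY",np.degrees(np.arctan2(M[1,1],M[0,1])).round(1),"tilt z",M[:,2].round(3),"q6",s["qpos"][5].round(2),"w",round(s["width"],4),"F",s["contact_force"].round(1),"grip",round(s["gripper_force"],1))
    if target is not None: print("tool shift",(M.T@(np.array(target)-s["position"])).round(4))
E
python3 -m pendant '[{"dx":-0.033,"dy":-0.0234},{"dx":-0.033,"dy":-0.0234},{"dx":-0.033,"dy":-0.0234},{"dx":-0.033,"dy":-0.0234},{"dx":-0.033,"dy":-0.0234},{"dx":-0.033,"dy":-0.0234},{"dx":-0.033,"dy":-0.0234},{"dx":-0.033,"dy":-0.0234},{"dx":-0.033,"dy":-0.0234}]'
python3 -m pendant '[{"dx":-0.033,"dy":-0.0234},{"dx":-0.033,"dy":-0.0234},{"dx":-0.033,"dy":-0.0234},{"dx":-0.033,"dy":-0.0234},{"dx":-0.033,"dy":-0.0234},{"dx":-0.033,"dy":-0.0234},{"dx":-0.033,"dy":-0.0234},{"dx":-0.033,"dy":-0.0234},{"dx":-0.033,"dy":-0.0234},{},{}]'
python3 -c "
from h import *;st([.610,-.070,.105])"
```

```text
t 0.3 tcp [0.2062 0.5366 0.231 ] yawY 69.0 tilt z [-0.    -0.001 -1.   ] q6 -0.12 w 0.0854 F [ 0.2 -0.4  0.1] grip 0.0
tool shift [-0.5945 -0.4214  0.1262]invalid input
invalid input
```

The rows probably need all their keys.

```bash
python3 -m pendant '[{"dx":-0.033,"dy":-0.0234,"dz":0,"rx":0,"ry":0,"rz":0,"hand":0.085},{"dx":-0.033,"dy":-0.0234,"dz":0,"rx":0,"ry":0,"rz":0,"hand":0.085},{"dx":-0.033,"dy":-0.0234,"dz":0,"rx":0,"ry":0,"rz":0,"hand":0.085},{"dx":-0.033,"dy":-0.0234,"dz":0,"rx":0,"ry":0,"rz":0,"hand":0.085},{"dx":-0.033,"dy":-0.0234,"dz":0,"rx":0,"ry":0,"rz":0,"hand":0.085},{"dx":-0.033,"dy":-0.0234,"dz":0,"rx":0,"ry":0,"rz":0,"hand":0.085},{"dx":-0.033,"dy":-0.0234,"dz":0,"rx":0,"ry":0,"rz":0,"hand":0.085},{"dx":-0.033,"dy":-0.0234,"dz":0,"rx":0,"ry":0,"rz":0,"hand":0.085},{"dx":-0.033,"dy":-0.0234,"dz":0,"rx":0,"ry":0,"rz":0,"hand":0.085}]'
python3 -c "
from h import *;st([.610,-.070,.105])"
```

```text
clock: 1.05
position: [0.4086, 0.2319, 0.2316]
ee_rot: [0.0, 0.182, 0.983, 0.0]
contact_force: [0.7, 0.8, -0.6]
width: 0.0851
gripper_force: 0.0
t 1.05 tcp [0.4086 0.2319 0.2316] yawY 69.0 tilt z [ 0.001  0.    -1.   ] q6 -0.84 w 0.0851 F [ 0.7  0.8 -0.6] grip 0.0
tool shift [-0.2962 -0.2097  0.1266]
```

```bash
python3 -m pendant '[{"dx":-0.033,"dy":-0.0234,"dz":0,"rx":0,"ry":0,"rz":0,"hand":0.06},{"dx":-0.033,"dy":-0.0234,"dz":0,"rx":0,"ry":0,"rz":0,"hand":0.06},{"dx":-0.033,"dy":-0.0234,"dz":0,"rx":0,"ry":0,"rz":0,"hand":0.06},{"dx":-0.033,"dy":-0.0234,"dz":0,"rx":0,"ry":0,"rz":0,"hand":0.06},{"dx":-0.033,"dy":-0.0234,"dz":0,"rx":0,"ry":0,"rz":0,"hand":0.06},{"dx":-0.033,"dy":-0.0234,"dz":0,"rx":0,"ry":0,"rz":0,"hand":0.06},{"dx":-0.033,"dy":-0.0234,"dz":0,"rx":0,"ry":0,"rz":0,"hand":0.06},{"dx":-0.033,"dy":-0.0234,"dz":0,"rx":0,"ry":0,"rz":0,"hand":0.06},{"dx":-0.033,"dy":-0.0234,"dz":0,"rx":0,"ry":0,"rz":0,"hand":0.06},{"dx":0,"dy":0,"dz":0,"rx":0,"ry":0,"rz":0,"hand":0.06},{"dx":0,"dy":0,"dz":0,"rx":0,"ry":0,"rz":0,"hand":0.06}]'
python3 -c "
from h import *;st([.610,-.070,.105])
from rig import manip
D=manip.get_image('scene');cv2.imwrite('pics/s2.png',cv2.resize(D['frame'][130:290,200:410,::-1],None,fx=3.5,fy=3.5))
print(pix(D,[.61,-.07,.13]),pix(D,[.61,-.07,.23]))"
```

```text
clock: 1.97
position: [0.6104, -0.0715, 0.2303]
ee_rot: [-0.001, 0.184, 0.983, 0.0]
contact_force: [-0.3, 0.7, 0.1]
width: 0.0597
gripper_force: 0.0
t 1.97 tcp [ 0.6104 -0.0715  0.2303] yawY 68.8 tilt z [-0.001  0.    -1.   ] q6 -1.43 w 0.0597 F [-0.3  0.7  0.1] grip 0.0
tool shift [0.0008 0.0012 0.1253]
[289.47116049 201.82793346] [287.90617275 170.13661966]
```

View pics/s2.png

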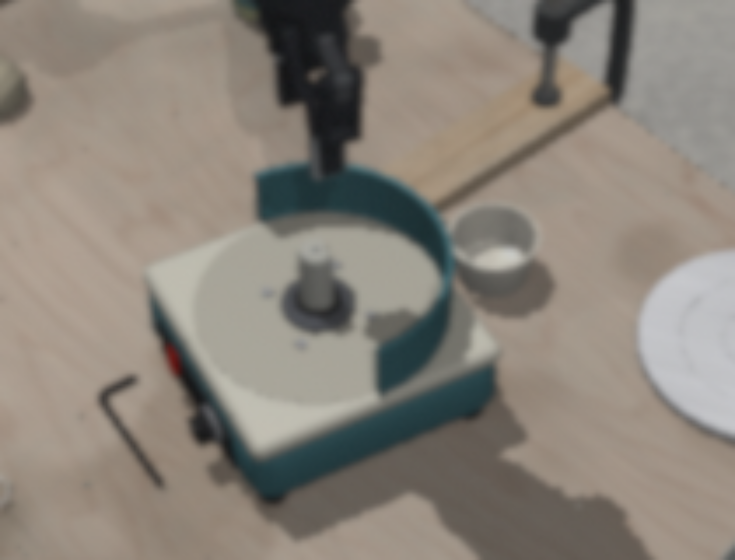

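The crop shows the fingers above the shaft, with the shaft top at about (290,201.5) against (289.5,201.8) predicted. Now I descend and grip.

```bash
python3 -m pendant '[{"dx":0.0008,"dy":0.001,"dz":0.03,"rx":0,"ry":0,"rz":0,"hand":0.06},{"dx":0,"dy":0,"dz":0.03,"rx":0,"ry":0,"rz":0,"hand":0.06},{"dx":0,"dy":0,"dz":0.03,"rx":0,"ry":0,"rz":0,"hand":0.06},{"dx":0,"dy":0,"dz":0.02,"rx":0,"ry":0,"rz":0,"hand":0.06},{"dx":0,"dy":0,"dz":0.012,"rx":0,"ry":0,"rz":0,"hand":0.06},{"dx":0,"dy":0,"dz":0,"rx":0,"ry":0,"rz":0,"hand":0.04},{"dx":0,"dy":0,"dz":0,"rx":0,"ry":0,"rz":0,"hand":0.01},{"dx":0,"dy":0,"dz":0,"rx":0,"ry":0,"rz":0,"hand":0.01},{"dx":0,"dy":0,"dz":0,"rx":0,"ry":0,"rz":0,"hand":0.01},{"dx":0,"dy":0,"dz":0,"rx":0,"ry":0,"rz":0,"hand":0.01},{"dx":0,"dy":0,"dz":0,"rx":0,"ry":0,"rz":0,"hand":0.01}]' 40
python3 -c "
from h import *;st([.610,-.070,.105])"
```

```text
clock: 2.93
position: [0.6098, -0.0672, 0.1109]
ee_rot: [0.001, 0.182, 0.983, 0.001]
contact_force: [-1.2, 3.8, 5.8]
width: 0.0224
gripper_force: 40.1
t 2.93 tcp [ 0.6098 -0.0672  0.1109] yawY 69.0 tilt z [ 0.002  0.001 -1.   ] q6 -1.43 w 0.0224 F [-1.2  3.8  5.8] grip 40.1
tool shift [-0.0011 -0.0025  0.0059]
```

```bash
python3 -m pendant '[{"dx":0,"dy":0,"dz":0,"rx":0,"ry":0,"rz":7.14,"hand":0.01},{"dx":0,"dy":0,"dz":0,"rx":0,"ry":0,"rz":7.14,"hand":0.01},{"dx":0,"dy":0,"dz":0,"rx":0,"ry":0,"rz":7.14,"hand":0.01},{"dx":0,"dy":0,"dz":0,"rx":0,"ry":0,"rz":7.14,"hand":0.01},{"dx":0,"dy":0,"dz":0,"rx":0,"ry":0,"rz":7.14,"hand":0.01},{"dx":0,"dy":0,"dz":0,"rx":0,"ry":0,"rz":7.14,"hand":0.01}]'
python3 -c "
from h import *;st([.610,-.070,.108])"
```

```text
clock: 3.43
position: [0.6113, -0.0656, 0.1109]
ee_rot: [0.001, 0.532, 0.847, 0.003]
contact_force: [2.8, 8.7, 3.6]
width: 0.0226
gripper_force: 39.9
t 3.43 tcp [ 0.6113 -0.0656  0.1109] yawY 25.8 tilt z [ 0.005  0.004 -1.   ] q6 -0.68 w 0.0226 F [2.8 8.7 3.6] grip 39.9
tool shift [-0.0034 -0.0031  0.0029]
```

```bash
python3 -m pendant '[{"dx":0.0027,"dy":0.0013,"dz":0,"rx":0,"ry":0,"rz":7.14,"hand":0.01},{"dx":0,"dy":0,"dz":0,"rx":0,"ry":0,"rz":7.14,"hand":0.01},{"dx":0,"dy":0,"dz":0,"rx":0,"ry":0,"rz":7.14,"hand":0.01},{"dx":0,"dy":0,"dz":0,"rx":0,"ry":0,"rz":7.14,"hand":0.01},{"dx":0,"dy":0,"dz":0,"rx":0,"ry":0,"rz":7.14,"hand":0.01},{"dx":0,"dy":0,"dz":0,"rx":0,"ry":0,"rz":7.14,"hand":0.01},{"dx":0,"dy":0,"dz":0,"rx":0,"ry":0,"rz":7.14,"hand":0.01},{"dx":0,"dy":0,"dz":0,"rx":0,"ry":0,"rz":7.14,"hand":0.01},{"dx":0,"dy":0,"dz":0,"rx":0,"ry":0,"rz":7.14,"hand":0.01}]'
python3 -c "
from h import *;st([.610,-.070,.108])"
```

```text
clock: 4.18
position: [0.6145, -0.0659, 0.111]
ee_rot: [0.003, 0.901, 0.435, 0.005]
contact_force: [8.2, 0.8, -1.5]
width: 0.0221
gripper_force: 39.4
t 4.18 tcp [ 0.6145 -0.0659  0.111 ] yawY -38.5 tilt z [ 0.012 -0.001 -1.   ] q6 0.45 w 0.0221 F [ 8.2  0.8 -1.5] grip 39.4
tool shift [-0.006  -0.001   0.0029]
```

```bash
python3 -m pendant '[{"dx":0.0028,"dy":0.0035,"dz":0,"rx":0,"ry":0,"rz":7.14,"hand":0.01},{"dx":0,"dy":0,"dz":0,"rx":0,"ry":0,"rz":7.14,"hand":0.01},{"dx":0,"dy":0,"dz":0,"rx":0,"ry":0,"rz":7.14,"hand":0.01},{"dx":0,"dy":0,"dz":0,"rx":0,"ry":0,"rz":7.14,"hand":0.01},{"dx":0,"dy":0,"dz":0,"rx":0,"ry":0,"rz":7.14,"hand":0.01},{"dx":0,"dy":0,"dz":0,"rx":0,"ry":0,"rz":7.14,"hand":0.01},{"dx":0,"dy":0,"dz":0,"rx":0,"ry":0,"rz":7.14,"hand":0.01},{"dx":0,"dy":0,"dz":0,"rx":0,"ry":0,"rz":7.14,"hand":0.01},{"dx":0,"dy":0,"dz":0,"rx":0,"ry":0,"rz":7.14,"hand":0.01},{"dx":0,"dy":0,"dz":0,"rx":0,"ry":0,"rz":0,"hand":0.01},{"dx":0,"dy":0,"dz":0,"rx":0,"ry":0,"rz":0,"hand":0.01}]'
python3 -c "
from h import *;st([.6126,-.0683,.108])"
```

```text
clock: 5.1
position: [0.6156, -0.0688, 0.1109]
ee_rot: [0.003, 0.994, -0.108, 0.003]
contact_force: [0.6, -5.8, 3.3]
width: 0.0223
gripper_force: 40.1
t 5.1 tcp [ 0.6156 -0.0688  0.1109] yawY -102.4 tilt z [ 0.005 -0.007 -1.   ] q6 1.57 w 0.0223 F [ 0.6 -5.8  3.3] grip 40.1
tool shift [-0.0031  0.0001  0.0029]
```

The TCP traced a 3 mm circle about (0.6126, -0.0683), which is the shaft axis in robot coordinates. The end position matches that. Now I release, rise, and move toward the collar to look.

```bash
python3 -m pendant '[{"dx":0,"dy":0,"dz":0,"rx":0,"ry":0,"rz":0,"hand":0.06},{"dx":0,"dy":0,"dz":0,"rx":0,"ry":0,"rz":0,"hand":0.06},{"dx":0,"dy":0,"dz":0,"rx":0,"ry":0,"rz":0,"hand":0.06},{"dx":0,"dy":0,"dz":0,"rx":0,"ry":0,"rz":0,"hand":0.06},{"dx":0,"dy":0,"dz":-0.02,"rx":0,"ry":0,"rz":0,"hand":0.06},{"dx":0,"dy":0,"dz":-0.03,"rx":0,"ry":0,"rz":0,"hand":0.06},{"dx":0,"dy":0,"dz":-0.035,"rx":0,"ry":0,"rz":0,"hand":0.06},{"dx":0,"dy":0,"dz":-0.035,"rx":0,"ry":0,"rz":0,"hand":0.06}]'
python3 -m pendant '[{"dx":-0.0073,"dy":0.0376,"dz":0,"rx":0,"ry":0,"rz":0,"hand":0.075},{"dx":-0.0073,"dy":0.0376,"dz":0,"rx":0,"ry":0,"rz":0,"hand":0.075},{"dx":-0.0073,"dy":0.0376,"dz":0,"rx":0,"ry":0,"rz":0,"hand":0.075},{"dx":-0.0073,"dy":0.0376,"dz":0,"rx":0,"ry":0,"rz":0,"hand":0.075},{"dx":-0.0073,"dy":0.0376,"dz":0,"rx":0,"ry":0,"rz":0,"hand":0.075},{"dx":-0.0073,"dy":0.0376,"dz":0,"rx":0,"ry":0,"rz":0,"hand":0.075}]'
cat > look.py <<'E'
from rig import manip
from h import *
d=manip.get_image("top");s=manip.get_image("scene")
t=d["frame"][:,:,::-1];q=s["frame"][:,:,::-1]
def crop(i,u,v,w,k): return cv2.resize(i[v-w:v+w,u-w:u+w],(k,k),interpolation=cv2.INTER_CUBIC)
cv2.imwrite("pics/c3.png",np.hstack([crop(t,274,226,10,260),crop(t,438,297,20,260),crop(q,345,368,22,260)]))
c=cv2.resize(t[214:238,262:286],None,fx=10,fy=10,interpolation=cv2.INTER_CUBIC); gg=cv2.cvtColor(c,cv2.COLOR_BGR2GRAY)
for th in(135,150):
    k,lab,st_,ce=cv2.connectedComponentsWithStats((gg>th).astype(np.uint8)); i=lab[95,115]
    cn=max(cv2.findContours((lab==i).astype(np.uint8),0,2)[0],key=cv2.contourArea)
    f=cn[:,0]-np.array([115.,119.]); a=np.degrees(np.arctan2(f[:,1],f[:,0])); rr=np.hypot(*f.T)/10
    print(th,cv2.contourArea(cn)/100,[(A,round(rr[np.abs((a-A+180)%360-180)<8].mean(),1)) for A in range(-180,180,20) if (np.abs((a-A+180)%360-180)<8).any()])
for nm,D,u,v in(("top",d,438,296),("scene",s,345,367)):
    F=cv2.resize(D["frame"][v-22:v+22,u-22:u+22],None,fx=5,fy=5,interpolation=cv2.INTER_CUBIC)
    h=cv2.cvtColor(F,cv2.COLOR_RGB2HSV); print(nm,"HSV face",h[110-40,110],h[110,110-40],"table",h[8,8])
st([.461,-.419,.03])
E
python3 look.py
```

```text
clock: 5.77
position: [0.6131, -0.0648, 0.2299]
ee_rot: [-0.0, 0.994, -0.108, -0.001]
contact_force: [1.1, 0.1, -0.1]
width: 0.0599
gripper_force: 0.0
clock: 6.27
position: [0.5217, -0.2773, 0.2294]
ee_rot: [-0.0, 0.994, -0.107, 0.0]
contact_force: [0.7, 0.2, -0.3]
width: 0.0748
gripper_force: 0.0
135 64.275 [(-180, np.float64(4.5)), (-160, np.float64(4.4)), (-120, np.float64(4.2)), (-100, np.float64(3.9)), (-80, np.float64(4.2)), (-60, np.float64(4.7)), (-40, np.float64(5.1)), (-20, np.float64(5.1)), (0, np.float64(5.1)), (20, np.float64(5.2)), (40, np.float64(5.3)), (60, np.float64(4.4)), (100, np.float64(3.6)), (120, np.float64(3.7)), (140, np.float64(4.5)), (160, np.float64(4.8))]
150 54.26 [(-180, np.float64(4.2)), (-160, np.float64(4.2)), (-140, np.float64(4.0)), (-120, np.float64(3.8)), (-100, np.float64(3.6)), (-80, np.float64(3.6)), (-60, np.float64(4.1)), (-40, np.float64(4.6)), (-20, np.float64(4.7)), (0, np.float64(4.9)), (20, np.float64(4.9)), (40, np.float64(5.1)), (60, np.float64(4.0)), (80, np.float64(3.4)), (100, np.float64(3.3)), (120, np.float64(3.3)), (140, np.float64(4.3)), (160, np.float64(4.5))]
top HSV face [90 11 71] [40 18 84] table [ 21  27 124]
scene HSV face [120   9 109] [120   8  65] table [ 14  39 169]
t 6.37 tcp [ 0.5204 -0.2812  0.2291] yawY -102.7 tilt z [-0.001 -0.003 -1.   ] q6 1.18 w 0.0747 F [0.2 0.3 0.6] grip 0.0
tool shift [-0.0275  0.1468  0.1996]
```

View pics/c3.png

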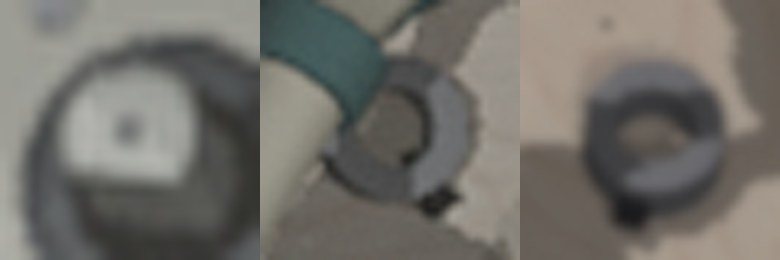

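The crop shows the shaft flat now toward the image bottom, with the chord from (68,178) to (188,188) in the left panel. That is close to the front edge's direction. The collar is half shadowed, with its screw at the lower right in the top view. I'll fit the flat edge and the collar precisely.

```bash
cat > flat.py <<'E'
from rig import manip
from h import *
d=manip.get_image("top")
g=cv2.cvtColor(d["frame"],cv2.COLOR_RGB2GRAY).astype(np.float32)
g=cv2.resize(g[214:240,262:288],None,fx=8,fy=8,interpolation=cv2.INTER_CUBIC)
P=[]
for u in range(64,128,4):
    col=-np.diff(g[96:160,u]); k=col.argmax(); P.append(((u-3.5)/8+262,(96+k+.5-3.5)/8+214))
W=np.array([onz(d,u,v,.13)[:2] for u,v in P],np.float32)
l=cv2.fitLine(W,cv2.DIST_HUBER,0,.001,.001).ravel(); a=np.degrees(np.arctan2(l[1],l[0]))%180
n=np.array([-l[1],l[0]]); print("flat line angle",a.round(1),"(wheel front 76.8)  resid mm",((W-l[2:])@n*1000).round(1), "dist to axis", (abs((np.array([.610,-.070])-l[2:])@n)).round(4))
E
python3 flat.py
python3 - <<'E'
from rig import manip
from h import *
d=manip.get_image("top");s=manip.get_image("scene")
for nm,D,u,v in(("top",d,438,296),("scene",s,345,367)):
    w=24;F=cv2.resize(D["frame"][v-w:v+w,u-w:u+w],None,fx=5,fy=5,interpolation=cv2.INTER_CUBIC).astype(int)
    V=F.max(2); sat=V-F.min(2); 
    m=((sat<13)&(V>35)).astype(np.uint8); m=cv2.morphologyEx(m,cv2.MORPH_OPEN,np.ones((7,7)))
    cn=max(cv2.findContours(m,0,2)[0],key=cv2.contourArea); e=cv2.fitEllipse(cv2.convexHull(cn))
    cx,cy=[(e[0][i]-2)/5+(u,v)[i]-w for i in(0,1)]
    k,lab,S,ce=cv2.connectedComponentsWithStats((V<38).astype(np.uint8))
    print(nm,"ell",round(cx,1),round(cy,1),np.round(np.array(e[1])/5,1),onz(D,cx,cy,.02).round(4))
    for i in range(1,k):
        if S[i,4]>60: p=(ce[i]-2)/5+[u-w,v-w]; print("  black",S[i,4]//25,p.round(1),onz(D,*p,.012).round(4))
E
```

```text
flat line angle 87.1 (wheel front 76.8)  resid mm [ 0.  -0.  -0.  -0.  -0.1 -0.1 -0.1  0.1  0.1  0.1  0.1  0.   0.3 -0.
 -0.  -0.3] dist to axis 0.0066
top ell 449.8 298.5 [45.  72.3] [ 0.4547 -0.4455  0.02  ]
scene ell 344.9 370.5 [25.7 30.6] [ 0.4559 -0.4243  0.02  ]
  black 14 [341.2 381.3] [ 0.437 -0.434  0.012]
```

The flat is about 10° short: its line is at 87.1° against 76.8°. I'll go back and turn it 10° more.

```bash
python3 -m pendant '[{"dx":0.0072,"dy":-0.038,"dz":0,"rx":0,"ry":0,"rz":0,"hand":0.05},{"dx":0.0072,"dy":-0.038,"dz":0,"rx":0,"ry":0,"rz":0,"hand":0.05},{"dx":0.0072,"dy":-0.038,"dz":0,"rx":0,"ry":0,"rz":0,"hand":0.05},{"dx":0.0072,"dy":-0.038,"dz":0,"rx":0,"ry":0,"rz":0,"hand":0.05},{"dx":0.0072,"dy":-0.038,"dz":0,"rx":0,"ry":0,"rz":0,"hand":0.05},{"dx":0.0072,"dy":-0.038,"dz":0,"rx":0,"ry":0,"rz":0,"hand":0.05},{"dx":0,"dy":0,"dz":0,"rx":0,"ry":0,"rz":0,"hand":0.05},{"dx":0,"dy":0,"dz":0,"rx":0,"ry":0,"rz":0,"hand":0.05}]'
python3 -c "
from h import *;st([.6126,-.0683,.108])"
```

```text
clock: 7.18
position: [0.6142, -0.0586, 0.2291]
ee_rot: [-0.0, 0.995, -0.105, -0.0]
contact_force: [0.3, -0.1, 0.1]
width: 0.0496
gripper_force: 0.0
t 7.18 tcp [ 0.6142 -0.0586  0.2291] yawY -102.0 tilt z [-0.     0.001 -1.   ] q6 1.57 w 0.0496 F [ 0.3 -0.1  0.1] grip 0.0
tool shift [0.0006 0.0099 0.1211]
```

```bash
python3 -m pendant '[{"dx":0.0006,"dy":0.0099,"dz":0.03,"rx":0,"ry":0,"rz":0,"hand":0.05},{"dx":0,"dy":0,"dz":0.03,"rx":0,"ry":0,"rz":0,"hand":0.05},{"dx":0,"dy":0,"dz":0.03,"rx":0,"ry":0,"rz":0,"hand":0.05},{"dx":0,"dy":0,"dz":0.02,"rx":0,"ry":0,"rz":0,"hand":0.05},{"dx":0,"dy":0,"dz":0.01,"rx":0,"ry":0,"rz":0,"hand":0.05},{"dx":0,"dy":0,"dz":0,"rx":0,"ry":0,"rz":0,"hand":0.01},{"dx":0,"dy":0,"dz":0,"rx":0,"ry":0,"rz":0,"hand":0.01},{"dx":0,"dy":0,"dz":0,"rx":0,"ry":0,"rz":0,"hand":0.01},{"dx":0,"dy":0,"dz":0,"rx":0,"ry":0,"rz":0,"hand":0.01},{"dx":0,"dy":0,"dz":0,"rx":0,"ry":0,"rz":0,"hand":0.01},{"dx":0,"dy":0,"dz":0,"rx":0,"ry":0,"rz":0,"hand":0.01}]'
python3 -c "
from h import *;st([.6126,-.0683,.108])"
python3 -m pendant '[{"dx":0,"dy":0,"dz":0,"rx":0,"ry":0,"rz":5.15,"hand":0.01},{"dx":0,"dy":0,"dz":0,"rx":0,"ry":0,"rz":5.15,"hand":0.01},{"dx":0,"dy":0,"dz":0,"rx":0,"ry":0,"rz":0,"hand":0.01},{"dx":0,"dy":0,"dz":0,"rx":0,"ry":0,"rz":0,"hand":0.01}]'
python3 -c "
from h import *;st([.6126,-.0683,.108])"
```

```text
clock: 8.1
position: [0.6122, -0.0682, 0.1094]
ee_rot: [-0.004, 0.994, -0.108, -0.0]
contact_force: [2.4, 9.9, -8.0]
width: 0.0225
gripper_force: 40.0
t 8.1 tcp [ 0.6122 -0.0682  0.1094] yawY -102.4 tilt z [ 0.     0.008 -1.   ] q6 1.56 w 0.0225 F [ 2.4  9.9 -8. ] grip 40.0
tool shift [0.0004 0.     0.0014]
clock: 8.43
position: [0.6123, -0.0682, 0.1094]
ee_rot: [-0.004, 0.98, -0.197, -0.001]
contact_force: [2.4, 9.8, -9.2]
width: 0.0225
gripper_force: 40.0
t 8.43 tcp [ 0.6123 -0.0682  0.1094] yawY -112.8 tilt z [ 0.     0.008 -1.   ] q6 1.74 w 0.0225 F [ 2.4  9.8 -9.2] grip 40.0
tool shift [0.0004 0.     0.0014]
```

```bash
python3 -m pendant '[{"dx":0,"dy":0,"dz":0,"rx":0,"ry":0,"rz":0,"hand":0.06},{"dx":0,"dy":0,"dz":0,"rx":0,"ry":0,"rz":0,"hand":0.06},{"dx":0,"dy":0,"dz":0,"rx":0,"ry":0,"rz":0,"hand":0.06},{"dx":0,"dy":0,"dz":0,"rx":0,"ry":0,"rz":0,"hand":0.06},{"dx":0,"dy":0,"dz":-0.02,"rx":0,"ry":0,"rz":0,"hand":0.06},{"dx":0,"dy":0,"dz":-0.03,"rx":0,"ry":0,"rz":0,"hand":0.06},{"dx":0,"dy":0,"dz":-0.035,"rx":0,"ry":0,"rz":0,"hand":0.06},{"dx":0,"dy":0,"dz":-0.035,"rx":0,"ry":0,"rz":0,"hand":0.06}]'
python3 -m pendant '[{"dx":0,"dy":0.0387,"dz":0,"rx":0,"ry":0,"rz":0,"hand":0.075},{"dx":0,"dy":0.0387,"dz":0,"rx":0,"ry":0,"rz":0,"hand":0.075},{"dx":0,"dy":0.0387,"dz":0,"rx":0,"ry":0,"rz":0,"hand":0.075},{"dx":0,"dy":0.0387,"dz":0,"rx":0,"ry":0,"rz":0,"hand":0.075},{"dx":0,"dy":0.0387,"dz":0,"rx":0,"ry":0,"rz":0,"hand":0.075},{"dx":0,"dy":0.0387,"dz":0,"rx":0,"ry":0,"rz":0,"hand":0.075},{"dx":0,"dy":0,"dz":0,"rx":0,"ry":0,"rz":0,"hand":0.075}]'
python3 flat.py
python3 - <<'E'
from rig import manip
from h import *
d=manip.get_image("top");s=manip.get_image("scene")
for nm,D,u,v in(("top",d,438,296),("scene",s,345,367)):
    I=cv2.imread(f"pics/{nm}0.png")
    w=24;F=cv2.resize(I[v-w:v+w,u-w:u+w],None,fx=5,fy=5,interpolation=cv2.INTER_CUBIC).astype(int)
    V=F.max(2); sat=V-F.min(2)
    print(nm,"V,sat face",V[120-45,120],sat[120-45,120],V[120,120-48],sat[120,120-48],"table",V[8,8],sat[8,8],V[120,120],sat[120,120])
    m=((sat<14)&(V>35)).astype(np.uint8); m=cv2.morphologyEx(m,cv2.MORPH_OPEN,np.ones((7,7)))
    cn=max(cv2.findContours(m,0,2)[0],key=cv2.contourArea); e=cv2.fitEllipse(cv2.convexHull(cn))
    cx,cy=[(e[0][i]-2)/5+(u,v)[i]-w for i in(0,1)]
    k,lab,S,ce=cv2.connectedComponentsWithStats((V<45).astype(np.uint8))
    print(nm,"ell",round(cx,1),round(cy,1),np.round(np.array(e[1])/5,1),onz(D,cx,cy,.02).round(4))
    for i in range(1,k):
        if S[i,4]>60: p=(ce[i]-2)/5+[u-w,v-w]; print("  black",S[i,4]//25,p.round(1),onz(D,*p,.012).round(4))
st([.461,-.419,.03])
E
```

```text
clock: 9.1
position: [0.6118, -0.073, 0.231]
ee_rot: [0.0, 0.98, -0.197, -0.0]
contact_force: [0.8, -0.7, 0.0]
width: 0.0602
gripper_force: 0.0
clock: 9.68
position: [0.5198, -0.2942, 0.2301]
ee_rot: [0.003, 0.98, -0.2, 0.0]
contact_force: [0.1, -0.0, 0.9]
width: 0.0749
gripper_force: 0.0
flat line angle 70.2 (wheel front 76.8)  resid mm [ 0.2 -0.1 -0.2 -0.5  0.9  0.5  0.2  0.1 -0.2 -0.5  0.9  0.6  0.3 -0.1
 -0.4 -2.7] dist to axis 0.0069
top V,sat face 106 2 112 1 table 146 17 133 13
top ell 438.9 297.5 [25.4 29.7] [ 0.4575 -0.4215  0.02  ]
  black 3 [443.9 308.1] [ 0.4339 -0.4328  0.012 ]
scene V,sat face 101 4 106 4 table 155 24 93 13
scene ell 345.3 370.6 [25.8 31.4] [ 0.4564 -0.4248  0.02  ]
  black 21 [341.6 381. ] [ 0.4379 -0.434   0.012 ]
t 9.83 tcp [ 0.5225 -0.2871  0.2298] yawY -112.8 tilt z [ 0.001  0.    -1.   ] q6 1.35 w 0.075 F [ 0.6 -0.4 -0. ] grip 0.0
tool shift [-0.0058  0.1455  0.1997]
```

```bash
cat > flat2.py <<'E'
from rig import manip
from h import *
d=manip.get_image("top");s=manip.get_image("scene")
g=cv2.cvtColor(d["frame"],cv2.COLOR_RGB2GRAY).astype(np.float32)
for off in (-4,-3,0,3,4):
  pass
P=[]
for u in range(270,278):
    col=g[224:236,u]; hi=col[:4].max(); lo=col[4:].min(); m=(hi+lo)/2
    k=[i for i in range(len(col)-1) if col[i]>=m>col[i+1]][0]; P.append((u,224+k+(col[k]-m)/(col[k]-col[k+1])))
print("edge rows",np.round(P,2).tolist())
W=np.array([onz(d,u,v,.13)[:2] for u,v in P],np.float32)
l=cv2.fitLine(W,cv2.DIST_HUBER,0,.0005,.001).ravel(); print("flat line angle",(np.degrees(np.arctan2(l[1],l[0]))%180).round(1))
E
python3 flat2.py; python3 - <<'E'
from rig import manip
from h import *
d=manip.get_image("top");s=manip.get_image("scene")
a=onz(d,438.7,296.5,.012);b=onz(s,345.7,365.8,.024);print(a,b)
for p in (onz(d,444.6,307.2,.012),onz(s,341.6,381.,.012)):
    v=p-(a+b)/2; print(np.hypot(*v[:2]),np.degrees(np.arctan2(v[1],v[0]))%360)
st((a+b)/2)
E
```

```text
edge rows [[270.0, 228.45], [271.0, 228.66], [272.0, 229.16], [273.0, 229.57], [274.0, 229.7], [275.0, 230.06], [276.0, 230.22], [277.0, 229.76]]
flat line angle 74.8
[ 0.45989191 -0.42281389  0.012     ] [ 0.46293588 -0.41908335  0.024     ]
0.028910451648118802 207.91362442276713
0.02683161743814856 209.1170996109012
t 10.03 tcp [ 0.5232 -0.2855  0.2295] yawY -112.6 tilt z [ 0.  0. -1.] q6 1.35 w 0.0747 F [-0.2 -0.5 -0.7] grip 0.0
tool shift [-0.0051  0.1489  0.2114]
```

The flat line is now at 74.8° against 76.8°, so it faces the front within 2°. The collar is at (0.4614, -0.421), with its screw at 208.5°. Squeezing lightly at three yaws will centre the collar on the TCP before the final grip.

```bash
python3 -m pendant '[{"dx":-0.0043,"dy":0.037,"dz":0,"rx":0,"ry":0,"rz":0,"hand":0.075},{"dx":0,"dy":0.037,"dz":0,"rx":0,"ry":0,"rz":0,"hand":0.075},{"dx":0,"dy":0.037,"dz":0,"rx":0,"ry":0,"rz":0,"hand":0.075},{"dx":0,"dy":0.037,"dz":0,"rx":0,"ry":0,"rz":0,"hand":0.075},{"dx":0,"dy":0,"dz":0.03,"rx":0,"ry":0,"rz":-5.8,"hand":0.075},{"dx":0,"dy":0,"dz":0.04,"rx":0,"ry":0,"rz":-5.8,"hand":0.075},{"dx":0,"dy":0,"dz":0.04,"rx":0,"ry":0,"rz":0,"hand":0.075},{"dx":0,"dy":0,"dz":0.04,"rx":0,"ry":0,"rz":0,"hand":0.075},{"dx":0,"dy":0,"dz":0.02,"rx":0,"ry":0,"rz":0,"hand":0.075},{"dx":0,"dy":0,"dz":0,"rx":0,"ry":0,"rz":0,"hand":0.075},{"dx":0,"dy":0,"dz":0,"rx":0,"ry":0,"rz":0,"hand":0.075}]'
python3 -c "
from h import *;st([.4625,-.4205,.006])"
```

```text
clock: 10.95
position: [0.462, -0.4204, 0.0585]
ee_rot: [-0.001, 0.995, -0.096, -0.001]
contact_force: [0.9, 0.2, 1.1]
width: 0.0752
gripper_force: 0.0
t 10.95 tcp [ 0.462  -0.4204  0.0585] yawY -101.0 tilt z [-0.001  0.002 -1.   ] q6 0.91 w 0.0752 F [0.9 0.2 1.1] grip 0.0
tool shift [0.0006 0.     0.0525]
```

```bash
python3 -m pendant '[{"dx":0,"dy":0,"dz":0.02,"rx":0,"ry":0,"rz":0,"hand":0.075},{"dx":0,"dy":0,"dz":0.02,"rx":0,"ry":0,"rz":0,"hand":0.075},{"dx":0,"dy":0,"dz":0.011,"rx":0,"ry":0,"rz":0,"hand":0.075},{"dx":0,"dy":0,"dz":0,"rx":0,"ry":0,"rz":0,"hand":0.06},{"dx":0,"dy":0,"dz":0,"rx":0,"ry":0,"rz":0,"hand":0.045},{"dx":0,"dy":0,"dz":0,"rx":0,"ry":0,"rz":0,"hand":0.045},{"dx":0,"dy":0,"dz":0,"rx":0,"ry":0,"rz":0,"hand":0.045},{"dx":0,"dy":0,"dz":0,"rx":0,"ry":0,"rz":0,"hand":0.045}]' 20
python3 -c "
from h import *;st([.4625,-.4205,.006])"
```

```text
clock: 11.62
position: [0.4626, -0.4223, 0.0099]
ee_rot: [0.001, 0.995, -0.097, 0.001]
contact_force: [0.6, 2.0, 4.1]
width: 0.0489
gripper_force: 21.7
t 11.62 tcp [ 0.4626 -0.4223  0.0099] yawY -101.1 tilt z [ 0.002 -0.002 -1.   ] q6 0.91 w 0.0489 F [0.6 2.  4.1] grip 21.7
tool shift [-0.0005 -0.0018  0.0039]
```

```bash
python3 -m pendant '[{"dx":0,"dy":0,"dz":0,"rx":0,"ry":0,"rz":0,"hand":0.06},{"dx":0,"dy":0,"dz":0,"rx":0,"ry":0,"rz":0,"hand":0.075},{"dx":0,"dy":0,"dz":0,"rx":0,"ry":0,"rz":0,"hand":0.075}]'
python3 -m pendant '[{"dx":0,"dy":0,"dz":0,"rx":0,"ry":0,"rz":-6.7,"hand":0.075},{"dx":0,"dy":0,"dz":0,"rx":0,"ry":0,"rz":-6.7,"hand":0.075},{"dx":0,"dy":0,"dz":0,"rx":0,"ry":0,"rz":-6.7,"hand":0.075},{"dx":0,"dy":0,"dz":0,"rx":0,"ry":0,"rz":-6.7,"hand":0.075},{"dx":0,"dy":0,"dz":0,"rx":0,"ry":0,"rz":-6.7,"hand":0.075},{"dx":0,"dy":0,"dz":0,"rx":0,"ry":0,"rz":-6.7,"hand":0.075},{"dx":0,"dy":0,"dz":0,"rx":0,"ry":0,"rz":-6.7,"hand":0.075},{"dx":0,"dy":0,"dz":0,"rx":0,"ry":0,"rz":-6.7,"hand":0.075},{"dx":0,"dy":0,"dz":0,"rx":0,"ry":0,"rz":-6.7,"hand":0.075},{"dx":0,"dy":0,"dz":0,"rx":0,"ry":0,"rz":-6.7,"hand":0.075},{"dx":0,"dy":0,"dz":0,"rx":0,"ry":0,"rz":-6.7,"hand":0.075},{"dx":0,"dy":0,"dz":0,"rx":0,"ry":0,"rz":-6.7,"hand":0.075}]'
python3 -m pendant '[{"dx":0,"dy":0,"dz":0,"rx":0,"ry":0,"rz":0,"hand":0.06},{"dx":0,"dy":0,"dz":0,"rx":0,"ry":0,"rz":0,"hand":0.045},{"dx":0,"dy":0,"dz":0,"rx":0,"ry":0,"rz":0,"hand":0.045},{"dx":0,"dy":0,"dz":0,"rx":0,"ry":0,"rz":0,"hand":0.045},{"dx":0,"dy":0,"dz":0,"rx":0,"ry":0,"rz":0,"hand":0.045}]' 20
python3 -c "
from h import *;st([.4625,-.4205,.006])"
```

```text
clock: 11.87
position: [0.4615, -0.4219, 0.0084]
ee_rot: [0.0, 0.995, -0.096, 0.0]
contact_force: [-0.3, -0.6, -0.5]
width: 0.0748
gripper_force: 0.0
clock: 12.87
position: [0.4614, -0.4217, 0.0081]
ee_rot: [-0.0, 0.821, 0.571, -0.0]
contact_force: [0.0, -0.6, -0.2]
width: 0.0751
gripper_force: 0.0
clock: 13.28
position: [0.4617, -0.4218, 0.0084]
ee_rot: [0.0, 0.823, 0.568, 0.0]
contact_force: [0.3, 0.4, 1.1]
width: 0.0492
gripper_force: 21.0
t 13.28 tcp [ 0.4617 -0.4218  0.0084] yawY -20.7 tilt z [ 0. -0. -1.] q6 -0.49 w 0.0492 F [0.3 0.4 1.1] grip 21.0
tool shift [0.0015 0.0003 0.0024]
```

Now the final grip, at yaw -61° (rz +40).

```bash
python3 -m pendant '[{"dx":0,"dy":0,"dz":0,"rx":0,"ry":0,"rz":0,"hand":0.06},{"dx":0,"dy":0,"dz":0,"rx":0,"ry":0,"rz":0,"hand":0.075},{"dx":0,"dy":0,"dz":0,"rx":0,"ry":0,"rz":0,"hand":0.075},{"dx":0,"dy":0,"dz":0.001,"rx":0,"ry":0,"rz":6.7,"hand":0.075},{"dx":0,"dy":0,"dz":0.001,"rx":0,"ry":0,"rz":6.7,"hand":0.075},{"dx":0,"dy":0,"dz":0,"rx":0,"ry":0,"rz":6.7,"hand":0.075},{"dx":0,"dy":0,"dz":0,"rx":0,"ry":0,"rz":6.7,"hand":0.075},{"dx":0,"dy":0,"dz":0,"rx":0,"ry":0,"rz":6.7,"hand":0.075},{"dx":0,"dy":0,"dz":0,"rx":0,"ry":0,"rz":6.7,"hand":0.075}]' 60
python3 -m pendant '[{"dx":0,"dy":0,"dz":0,"rx":0,"ry":0,"rz":0,"hand":0.06},{"dx":0,"dy":0,"dz":0,"rx":0,"ry":0,"rz":0,"hand":0.03},{"dx":0,"dy":0,"dz":0,"rx":0,"ry":0,"rz":0,"hand":0.03},{"dx":0,"dy":0,"dz":0,"rx":0,"ry":0,"rz":0,"hand":0.03},{"dx":0,"dy":0,"dz":0,"rx":0,"ry":0,"rz":0,"hand":0.03},{"dx":0,"dy":0,"dz":0,"rx":0,"ry":0,"rz":0,"hand":0.03}]' 60
python3 -c "
from h import *;st([.4625,-.4205,.006])"
python3 -m pendant '[{"dx":0,"dy":0,"dz":-0.03,"rx":0,"ry":0,"rz":0,"hand":0.03},{"dx":0,"dy":0,"dz":-0.04,"rx":0,"ry":0,"rz":0,"hand":0.03},{"dx":0,"dy":0,"dz":-0.04,"rx":0,"ry":0,"rz":0,"hand":0.03},{"dx":0,"dy":0,"dz":-0.04,"rx":0,"ry":0,"rz":0,"hand":0.03},{"dx":0,"dy":0,"dz":-0.03,"rx":0,"ry":0,"rz":0,"hand":0.03},{"dx":0,"dy":0,"dz":0,"rx":0,"ry":0,"rz":0,"hand":0.03},{"dx":0,"dy":0,"dz":0,"rx":0,"ry":0,"rz":0,"hand":0.03}]'
python3 -c "
from h import *;st([.6126,-.0683,.175])"
```

```text
clock: 14.03
position: [0.4615, -0.4215, 0.0061]
ee_rot: [-0.0, 0.969, 0.249, -0.0]
contact_force: [0.3, 0.2, 0.0]
width: 0.0748
gripper_force: 0.0
clock: 14.53
position: [0.4617, -0.4218, 0.0067]
ee_rot: [0.0, 0.968, 0.252, 0.0]
contact_force: [-1.1, -0.5, 4.1]
width: 0.0476
gripper_force: 62.6
t 14.53 tcp [ 0.4617 -0.4218  0.0067] yawY -60.8 tilt z [ 0. -0. -1.] q6 0.21 w 0.0476 F [-1.1 -0.5  4.1] grip 62.6
tool shift [ 0.0013 -0.0008  0.0007]
clock: 15.12
position: [0.462, -0.4221, 0.1875]
ee_rot: [0.001, 0.968, 0.252, 0.001]
contact_force: [-0.5, 0.4, -3.1]
width: 0.0478
gripper_force: 63.5
t 15.12 tcp [ 0.462  -0.4221  0.1875] yawY -60.9 tilt z [ 0.002 -0.002 -1.   ] q6 0.21 w 0.0478 F [-0.5  0.4 -3.1] grip 63.5
tool shift [ 0.3038 -0.2357  0.012 ]
```

```bash
python3 -m pendant '[{"dx":0.0304,"dy":-0.0236,"dz":0,"rx":0,"ry":0,"rz":0,"hand":0.03},{"dx":0.0304,"dy":-0.0236,"dz":0,"rx":0,"ry":0,"rz":0,"hand":0.03},{"dx":0.0304,"dy":-0.0236,"dz":0,"rx":0,"ry":0,"rz":0,"hand":0.03},{"dx":0.0304,"dy":-0.0236,"dz":0,"rx":0,"ry":0,"rz":0,"hand":0.03},{"dx":0.0304,"dy":-0.0236,"dz":0,"rx":0,"ry":0,"rz":0,"hand":0.03},{"dx":0.0304,"dy":-0.0236,"dz":0,"rx":0,"ry":0,"rz":0,"hand":0.03},{"dx":0.0304,"dy":-0.0236,"dz":0,"rx":0,"ry":0,"rz":0,"hand":0.03},{"dx":0.0304,"dy":-0.0236,"dz":0,"rx":0,"ry":0,"rz":0,"hand":0.03},{"dx":0.0304,"dy":-0.0236,"dz":0,"rx":0,"ry":0,"rz":0,"hand":0.03},{"dx":0.0304,"dy":-0.0236,"dz":0,"rx":0,"ry":0,"rz":0,"hand":0.03}]'
python3 -m pendant '[{"dx":0,"dy":0,"dz":0,"rx":0,"ry":0,"rz":6.1,"hand":0.03},{"dx":0,"dy":0,"dz":0,"rx":0,"ry":0,"rz":6.1,"hand":0.03},{"dx":0,"dy":0,"dz":0,"rx":0,"ry":0,"rz":6.1,"hand":0.03},{"dx":0,"dy":0,"dz":0,"rx":0,"ry":0,"rz":6.1,"hand":0.03},{"dx":0,"dy":0,"dz":0,"rx":0,"ry":0,"rz":6.1,"hand":0.03},{"dx":0,"dy":0,"dz":0,"rx":0,"ry":0,"rz":6.1,"hand":0.03},{"dx":0,"dy":0,"dz":0,"rx":0,"ry":0,"rz":5.9,"hand":0.03},{"dx":0,"dy":0,"dz":0,"rx":0,"ry":0,"rz":0,"hand":0.03},{"dx":0,"dy":0,"dz":0,"rx":0,"ry":0,"rz":0,"hand":0.03},{"dx":0,"dy":0,"dz":0,"rx":0,"ry":0,"rz":0,"hand":0.03}]'
python3 - <<'E'
from h import *
from rig import manip
st([.6126,-.0683,.175])
s=manip.get_image("scene");d=manip.get_image("top")
a=cv2.resize(s["frame"][150:220,250:330,::-1],(400,350),interpolation=cv2.INTER_CUBIC)
b=cv2.resize(d["frame"][190:260,235:315,::-1],(400,350),interpolation=cv2.INTER_CUBIC)
cv2.imwrite("pics/h4.png",np.hstack([a,b]))
th=np.radians(166.8)
for D in(s,d):print(pix(D,[.6126+.0335*np.cos(th),-.0683+.0335*np.sin(th),.187]),pix(D,[.6126,-.0683,.181]),pix(D,[.6126,-.0683,.13]))
E
```

```text
clock: 15.95
position: [0.6107, -0.0652, 0.1826]
ee_rot: [-0.002, 0.968, 0.252, -0.003]
contact_force: [0.5, -1.0, -2.5]
width: 0.0476
gripper_force: 63.5
clock: 16.78
position: [0.6114, -0.0674, 0.1844]
ee_rot: [-0.0, 0.993, -0.115, -0.002]
contact_force: [-0.5, -0.3, -2.6]
width: 0.0478
gripper_force: 63.5
t 16.78 tcp [ 0.6114 -0.0674  0.1844] yawY -103.3 tilt z [-0.003  0.001 -1.   ] q6 1.58 w 0.0478 F [-0.5 -0.3 -2.6] grip 63.5
tool shift [0.0015 0.0006 0.0094]
[275.4511479  188.42584927] [289.10276371 185.21699313] [289.86168486 200.8761892 ]
[265.78012327 236.16726479] [269.99467079 220.15575344] [273.4247075  224.73889491]
```

View pics/h4.png

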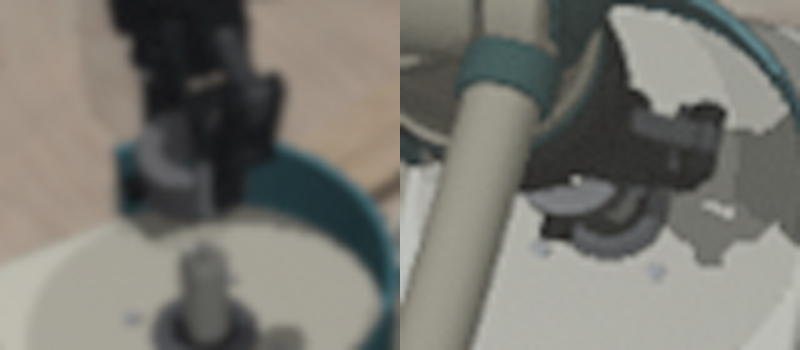

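The hover crop shows the screw head at top-view (265.6,235.6) and scene (276,188). Predictions for a front-facing screw are (265.8,236.2) and (275.5,188.4). It is aligned, so I lower it to just above the shaft end.

```bash
python3 -m pendant '[{"dx":0.0012,"dy":0.0005,"dz":0.015,"rx":0,"ry":0,"rz":0,"hand":0.03},{"dx":0,"dy":0,"dz":0.015,"rx":0,"ry":0,"rz":0,"hand":0.03},{"dx":0,"dy":0,"dz":0.01,"rx":0,"ry":0,"rz":0,"hand":0.03},{"dx":0,"dy":0,"dz":0,"rx":0,"ry":0,"rz":0,"hand":0.03},{"dx":0,"dy":0,"dz":0,"rx":0,"ry":0,"rz":0,"hand":0.03},{"dx":0,"dy":0,"dz":0,"rx":0,"ry":0,"rz":0,"hand":0.03},{"dx":0,"dy":0,"dz":0,"rx":0,"ry":0,"rz":0,"hand":0.03}]'
python3 -c "
from h import *
st([.6126,-.0683,.1127])"
```

```text
clock: 17.47
position: [0.6141, -0.0684, 0.1473]
ee_rot: [0.0, 0.993, -0.116, 0.001]
contact_force: [0.3, -0.9, -1.9]
width: 0.0471
gripper_force: 63.5
t 17.47 tcp [ 0.6141 -0.0684  0.1473] yawY -103.4 tilt z [ 0.002 -0.    -1.   ] q6 1.58 w 0.0471 F [ 0.3 -0.9 -1.9] grip 63.5
tool shift [-0.0015  0.0002  0.0346]
```

```bash
python3 -m pendant '[{"dx":-0.0012,"dy":0,"dz":0.004,"rx":0,"ry":0,"rz":0,"hand":0.03},{"dx":0,"dy":0,"dz":0.004,"rx":0,"ry":0,"rz":0,"hand":0.03},{"dx":0,"dy":0,"dz":0.003,"rx":0,"ry":0,"rz":0,"hand":0.03},{"dx":0,"dy":0,"dz":0.003,"rx":0,"ry":0,"rz":0,"hand":0.03},{"dx":0,"dy":0,"dz":0,"rx":0,"ry":0,"rz":0,"hand":0.03},{"dx":0,"dy":0,"dz":0,"rx":0,"ry":0,"rz":0,"hand":0.03}]'
python3 -c "
from h import *
st([.6126,-.0683,.1127])"
```

```text
clock: 17.97
position: [0.612, -0.068, 0.1319]
ee_rot: [-0.0, 0.993, -0.116, -0.0]
contact_force: [-0.5, 0.7, -2.6]
width: 0.0474
gripper_force: 63.5
t 17.97 tcp [ 0.612  -0.068   0.1319] yawY -103.4 tilt z [-0.001  0.    -1.   ] q6 1.58 w 0.0474 F [-0.5  0.7 -2.6] grip 63.5
tool shift [0.0007 0.0002 0.0192]
```

No contact force, and the collar is 5 mm over the end. I'll keep lowering.

```bash
python3 -m pendant '[{"dx":0.0005,"dy":0,"dz":0.003,"rx":0,"ry":0,"rz":0,"hand":0.03},{"dx":0,"dy":0,"dz":0.003,"rx":0,"ry":0,"rz":0,"hand":0.03},{"dx":0,"dy":0,"dz":0.003,"rx":0,"ry":0,"rz":0,"hand":0.03},{"dx":0,"dy":0,"dz":0.003,"rx":0,"ry":0,"rz":0,"hand":0.03},{"dx":0,"dy":0,"dz":0.003,"rx":0,"ry":0,"rz":0,"hand":0.03},{"dx":0,"dy":0,"dz":0.003,"rx":0,"ry":0,"rz":0,"hand":0.03},{"dx":0,"dy":0,"dz":0,"rx":0,"ry":0,"rz":0,"hand":0.03},{"dx":0,"dy":0,"dz":0,"rx":0,"ry":0,"rz":0,"hand":0.03},{"dx":0,"dy":0,"dz":0,"rx":0,"ry":0,"rz":0,"hand":0.03}]'
python3 -c "
from h import *
st([.6126,-.0683,.1127])"
```

```text
clock: 18.72
position: [0.6128, -0.0681, 0.1143]
ee_rot: [-0.0, 0.993, -0.116, 0.0]
contact_force: [-0.2, 0.0, -2.1]
width: 0.0478
gripper_force: 63.5
t 18.72 tcp [ 0.6128 -0.0681  0.1143] yawY -103.4 tilt z [ 0.  0. -1.] q6 1.58 w 0.0478 F [-0.2  0.  -2.1] grip 63.5
tool shift [-0.0001  0.0002  0.0016]
```

```bash
python3 -m pendant '[{"dx":0,"dy":0,"dz":0.0015,"rx":0,"ry":0,"rz":0,"hand":0.03},{"dx":0,"dy":0,"dz":0,"rx":0,"ry":0,"rz":0,"hand":0.03},{"dx":0,"dy":0,"dz":0,"rx":0,"ry":0,"rz":0,"hand":0.03},{"dx":0,"dy":0,"dz":0,"rx":0,"ry":0,"rz":0,"hand":0.03}]'
python3 - <<'E'
from h import *
from rig import manip
st([.6126,-.0683,.1127])
s=manip.get_image("scene");d=manip.get_image("top")
a=cv2.resize(s["frame"][165:235,250:330,::-1],(400,350),interpolation=cv2.INTER_CUBIC)
b=cv2.resize(d["frame"][190:260,235:315,::-1],(400,350),interpolation=cv2.INTER_CUBIC)
cv2.imwrite("pics/h5.png",np.hstack([a,b]))
th=np.radians(166.8)
for D,o in((s,(250,165)),(d,(235,190))):
  for P in([.6126+.0335*np.cos(th),-.0683+.0335*np.sin(th),.118],[.6126,-.0683,.13],[.6126,-.0683,.106]): print((pix(D,P)-o)*5)
st()
E
```

```text
clock: 19.05
position: [0.6127, -0.0681, 0.1129]
ee_rot: [-0.0, 0.993, -0.116, 0.0]
contact_force: [0.4, 0.5, -2.2]
width: 0.0474
gripper_force: 63.5
t 19.05 tcp [ 0.6127 -0.0681  0.1129] yawY -103.4 tilt z [ 0.  0. -1.] q6 1.58 w 0.0474 F [ 0.4  0.5 -2.2] grip 63.5
tool shift [-0.0001  0.0002  0.0002]
[135.32879478 222.41515463]
[199.3084243  179.38094602]
[201.01187404 214.52906851]
[178.34177132 256.30669661]
[192.12353748 173.69447453]
[199.62081541 183.71217645]
t 19.15 tcp [ 0.6127 -0.0681  0.1129] yawY -103.4 tilt z [ 0.  0. -1.] q6 1.58 w 0.0476 F [ 0.5  0.8 -2.1] grip 63.5
```

View pics/h5.png

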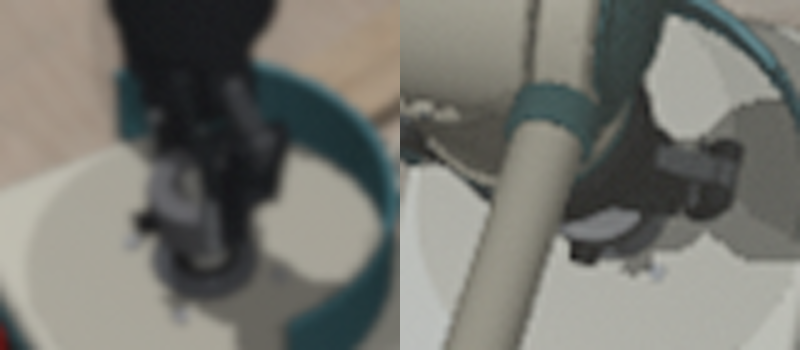

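The final crop shows the collar round the shaft with the bright shaft end flush inside its bore. The screw head is at scene (279,209.4), pointing to the front within a few degrees. There is no contact load beyond the collar's weight, so I'm handing in.

```bash
python3 -c "
from rig import manip
print(manip.sign_off())"
```

```text
the job is handed in; nothing more can be done
None
```

The job is handed in, though the result was not reported back. The shaft's flat faces the front to within about 2°, and the collar is held flush on the shaft with its screw over the flat to within a few degrees, still gripped at about 63 N.

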